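# Fit a fresh cutting pad in the die press

### The arm

A 6-joint arm with a two-finger parallel gripper is mounted at the origin on the work surface. World frame = base frame: x ahead of the robot, y to its left, z up, the work surface at z = 0. Lengths are in mm, angles in rad, forces in N, time in s.
With the tool pointing down it reaches from about 400 to 925 mm from the base axis. Payload 12.5 kg.
Tool frame: the origin (TCP) lies at the very end of the fingers, on their centre line; the grasp point (between the pads) lies 19 mm behind it; z points along the fingers, y is the line along which they close (so a half turn about z gives the same grasp; the last joint's range is limited). The gripper opens to 95 mm and grips with 3 to 60 N. Pads are 20 mm wide; open, the fingers measure 119 mm over their backs; the gripper's body (75 mm by 180 mm) begins 59 mm behind the grasp point.
Start: joints at [-1.383, 0.491, 1.559, -0, 1.092, -0.106], TCP at [181.018, -598.23, 214.661] pointing down, gripper open.
Joint ranges: [-3.1, 3.1], [-0.84, 2.19], [0.05, 2.79], [-1.13, 4.28], [0.06, 2.93], [-2.69, 2.69]. Speed limits (rad/s): [2.22, 2.22, 2.79, 3.14, 3.14, 3.14].

### API

Orientations are given as [roll, pitch, yaw] about the fixed x, y, z axes, in that order (R = Rz(yaw) Ry(pitch) Rx(roll)).
In Python, from cell import * gives the robot as it stands.
- The arm moves only by the tool jog_arm, never from a script. Its argument "targets" is a list of rows, each an object with "turn": the turn, a rotation vector about the world's x, y, z in degrees, a list of three; "slide": the shift along the world's x, y, z in mm, a list of three; "claw": the opening in per cent of the stroke, from 0 (shut) to 100 (fully open). In form: [{"turn": [wx, wy, wz], "slide": [x, y, z], "claw": claw}, ...]. A call has 1 to 5 rows; each row shifts and turns the commanded pose from where the row before left it; what a row does not reach is not made up. A row lasts 1/8 s, in which the tool goes at most 62.5 mm and 10.7 degrees, less where a joint would pass 70% of its speed; a pose out of reach is approached as far as the arm can. A call with a gripper value outside its range is refused whole. The fingers move at their own pace and stop on an object; the grip force is fixed at half the most. Time passes only in rows, so rows that do not move let the fingers close. It gives the time, the measured TCP pose, the force, the opening and the grip force at its end, in the units of the state.
- state(): the state, without advancing time (a new reading comes with each control period).
- read_camera(name): name is "scene" or "top" or "wrist"; returns a dict with "frame" (480x640x3 uint8, blue, green, red), "mtx" (3x3 intrinsics, pixels), "k1" (the pictures are not rectified: a ray, as slopes to the right and down, at radius r is drawn at 1 + k1 r^2 times it, then the intrinsics apply), "R" (3x3) and "t" (3): a world point X has camera coordinates R X + t. Camera axes: x right, y down, z forward; pixel columns grow to the right and rows downward; lengths in mm; the calibration is good to about 2 mm. A picture is of the moment at which its call begins. There is no depth.
- job_done(): hands the job in; it is judged then, once.
Trained networks look in the newest picture that a camera, given by its name, has taken for a name from the list of things; names that differ only in an ending like _2 or _b are one class to them, and where a whole thing is asked for, a point or a joint stands for the part that bears it (a point fixed in the world has none). Each returns a list of dicts, best first, with "conf" (0 to 1); they miss things now and then, are a little off and sometimes report something else, mostly with a low value. They report only what shows in the picture. A call takes as long as a camera call. They do not tell look-alikes from the thing itself.
- look_for(query, camera): "xy" ([column, row] in pixels, amid what is visible of it).
The state is a dict: "t": time; "joints": joint angles; "qvel": joint speeds; "tau": joint torques, N m; "eef_pos": TCP position; "tcp_rot": TCP orientation; "ft_force": force on the tool from outside, world axes, zero at the start; "moment": the same for the moment, N m; "opening": opening from 0.0 (shut) to 1.0 (fully open); "grip_force": force on a finger pad.
Only numpy, scipy, OpenCV 4.12 (cv2) and the standard library are available. Lean on these libraries where they do the work, as an engineer would, in place of code of your own. Each camera call takes 0.05 s, during which the arm holds its last target. There are 200 camera calls.

### The job

Fit the fresh white cutting pad in the hand die press: lay it gently, not dropped, squarely on the feed tongue with its nose over the brass lip and let go of it, then push it on over the lip and against the red spring stop until its tail clears the lip, and get the tail down so that the pad ends flat on the bed, held between spring stop and lip. The height of the press's bed has been changed, so feel for it. Do not drive the stop to the end of its travel, and leave the worn black pad and the other things on the table where they are.

Things in the scene. Friction and masses are not known exactly. Their poses are not given: they have to be found in the camera images.
- fresh_pad_centre (a point): Fresh cutting pad: plain white plastic slab 140 x 62 x 12 mm, 0.1 to 0.16 kg, flat on the green mat (mat top 3 mm above the table). Point: its centre; x along the 140, y along the 62, z out of its top. Ends and faces alike. Seated: tail face against the lip, centre at press x 70, y 0 (mm), 6 above the bed. Pocket: 66 wide between cheeks 12 high, flaring to 84 at the mouth (press x 20 to -11).
- worn_pad_centre (a point): Worn pad: black slab of the same size with cut marks on its top, lying on the mat; stays where it is. Point and axes as for the fresh pad.
- press: Green hand-lever die press, 350 mm long with its tongue, 120 wide, 420 high, fixed. Origin at table height under the inner (pocket-side) face of the brass lip, on the centre line; x level in the feed direction (tongue to column), z up. Bed, tongue, lip, cheeks and stop ride together on an adjusting screw: bed height H above the table is 30 to 42 mm, is not given and must be felt or seen.
- platen (a point): Middle of the platen's underside, fixed, 98 mm above the table; axes as the press. Steel platen, 66 x 72, hangs over press x 75 to 141 (mm); the green head above it spans x 71 to 236, z 180 to 270; the ball-ended lever above that leans away to z 416; green column from x 171 on. Feed tongue (along press x): steel strip 50 wide, x -113 to -8, top at H, 8 thick, free at its sides.
- stop (a joint): Red sprung stop at the pocket's end, 56 wide, 18 high. In m: 0 = free (face at press x 135 mm), grows in feed direction, hard end 0.013. Spring 6 N at 0, 0.5 N more per mm. The tail clears the lip at about 0.0055; let up before the tail is down, and the spring shoves the pad back onto the lip. Lip: brass bar, press x -8 to 0, top 8 mm above tongue and bed.
- tag_die: Steel-rule die: plywood board 95 x 62 x 16 mm with orange foam and steel rule on top (24 high in all), lying on the table; origin under its centre. Bystander.
- tape_roll: Roll of masking tape lying flat, 100 mm diameter, 24 high; origin under its centre. Bystander.
- pencil_pot: Dark steel pot with pencils, 76 mm diameter, 190 high; origin under its centre. Bystander.
- set_square: Orange plastic set square, about 160 x 135 x 3 mm, lying flat; origin in its middle. Bystander.
- steel_rule: Metal ruler 300 x 30 x 3 mm lying on the far edge of the mat; origin under its centre, x along it. Bystander.
- craft_knife: Yellow craft knife, 140 mm long, 10 high, lying on the table; origin under the middle of its handle. Bystander.
Not all that is in view belongs to the job. Of the things like the part that bears fresh_pad_centre, leave any that is blue or turquoise; of the rest the larger one is meant.

How it is judged (in metres and radians):
On the way:
1. the fresh pad rests aslant on the press with its nose over the lip (centred to 12 mm), let go of, not yet pushed home (x of fresh_pad_centre in the frame of press between -0.074 and 0.045 m and y of fresh_pad_centre in the frame of press between -0.012 and 0.012 m and angle between fresh_pad_centre's own z axis and vertical between 0.03 and 0.2 rad and contact force between the fingers and fresh_pad below 0.2 N and contact force between fresh_pad and press above 0.3 N and linear speed of fresh_pad below 0.03 m/s), for 0.2 s.
At the end, for the whole second after the job is handed in: the fresh pad is at rest and let go of, flat on the bed of the press (tilted less than 0.025 rad; it is 0.057 with the tail still up on the lip), tail behind the lip (centre within 3 mm along and 6 mm across of its seat), holding the red stop in by 3 to 8.5 mm (x of fresh_pad_centre in the frame of press between 0.067 and 0.0735 m and y of fresh_pad_centre in the frame of press between -0.006 and 0.006 m and z of fresh_pad_centre in the frame of press between 0.033 and 0.0505 m and angle between fresh_pad_centre's own z axis and vertical below 0.025 rad and contact force between fresh_pad and press above 0.3 N and value of joint stop between 0.003 and 0.0085 m and linear speed of fresh_pad below 0.01 m/s and contact force between the fingers and fresh_pad below 0.2 N); the robot touches nothing.
It fails at once if the stop is driven to the end of its travel (beyond 12 mm) (value of joint stop above 0.012 m).
It fails at once if the fresh pad is dropped (faster than 0.4 m/s while not held, before it goes into the pocket) (linear speed of fresh_pad above 0.4 m/s and contact force between the fingers and fresh_pad below 0.05 N and x of fresh_pad_centre in the frame of press below 0.03 m).
It fails at once if the worn pad is moved more than 15 mm (distance of worn_pad_centre from where it was at the start of the episode above 0.015 m).
It fails at once if another thing on the table is moved more than 20 mm (distance of any of tag_die, tape_roll, pencil_pot, set_square, steel_rule, craft_knife from where it was at the start of the episode above 0.02 m).
It also fails if it takes over 58 s, if anything falls off the work surface, if the arm or the gripper's body presses on something with over 40 N, if the wrist force passes 120 N, or if a joint passes its speed limit or range.

## Working session

There is one attempt and no reset: what is moved stays moved. The work goes in short steps, Python scripts to look and compute and a tool call to move; the robot and the scene stay as the last step left them, time stands still between calls to the robot, and variables do not carry over. Pictures are saved under pics/ and viewed, at most 13 in all, crops included, and the job is handed in when it is done.

Besides the shell and the picture viewer there is one more tool, called after "Request:" as a command line: name --argument value ..., lists and objects as JSON in quotes. jog_arm: Moves the arm, as the interface text tells. Its arguments: {"type":"object","properties":{"targets":{"type":"array","items":{"type":"object","properties":{"turn":{"type":"array","items":{"type":"number"}},"slide":{"type":"array","items":{"type":"number"}},"claw":{"type":"number"}}}}},"required":["targets"]}

```bash
mkdir -p pics
cat > h.py <<'E'
from cell import *
import numpy as np, cv2
def ray(c,px):
    m=c["mtx"];k=c["k1"]
    d=np.array([(px[0]-m[0][2])/m[0][0],(px[1]-m[1][2])/m[1][1]]);u=d.copy()
    for _ in range(20): u=d/(1+k*(u@u))
    R=np.array(c["R"]);t=np.array(c["t"]).ravel()
    return -R.T@t, R.T@np.array([u[0],u[1],1])
def at(c,px,z):
    o,d=ray(c,px); return o+d*(z-o[2])/d[2]
def proj(c,X):
    p=np.array(c["R"])@np.array(X,float)+np.array(c["t"]).ravel();u=p[:2]/p[2];u=u*(1+c["k1"]*(u@u))
    m=c["mtx"];return np.array([m[0][0]*u[0]+m[0][2],m[1][1]*u[1]+m[1][2]])
E
python3 - <<'E'
from h import *
for n in ["top","scene"]:
    c=read_camera(n);cv2.imwrite(f"pics/{n}0.png",c["frame"])
    print(n,ray(c,(320,240)))
    for q in ["fresh_pad_centre","worn_pad_centre","press","platen","stop","tag_die"]:
        print(q,[(np.round(r["xy"]),round(r["conf"],2),at(c,r["xy"],15).round()[:2]) for r in look_for(q,n)[:4]])
E
```

```text
top (array([ 147.4359147 , -121.133501  , 1745.53373175]), array([ 0.20381665,  0.00901304, -0.97897595]))
fresh_pad_centre [(array([385., 268.]), 0.96, array([ 433., -318.])), (array([449., 298.]), 0.86, array([ 354., -524.])), (array([500., 288.]), 0.72, array([ 399., -684.]))]
worn_pad_centre [(array([386., 219.]), 0.63, array([ 594., -313.]))]
press [(array([246., 218.]), 0.93, array([562., 141.])), (array([255., 277.]), 0.15, array([370.,  90.]))]
platen [(array([243., 220.]), 0.97, array([554., 149.])), (array([284., 167.]), 0.24, array([743.,  31.]))]
stop []
tag_die []
scene (array([ 886.53239592, -639.78558929, 1014.6199533 ]), array([-0.33505189,  0.48175029, -0.80993636]))
fresh_pad_centre [(array([120., 411.]), 0.85, array([ 403., -697.])), (array([247., 300.]), 0.84, array([ 440., -314.])), (array([178., 259.]), 0.81, array([ 205., -337.])), (array([166., 342.]), 0.69, array([ 361., -522.]))]
worn_pad_centre [(array([293., 342.]), 0.78, array([ 605., -329.]))]
press [(array([380., 190.]), 0.73, array([504., 224.]))]
platen [(array([380., 186.]), 0.96, array([498., 236.]))]
stop [(array([384., 210.]), 0.57, array([557., 162.])), (array([293., 233.]), 0.29, array([396., -74.]))]
tag_die [(array([321., 196.]), 0.59, array([376.,  89.]))]
```

View pics/top0.png

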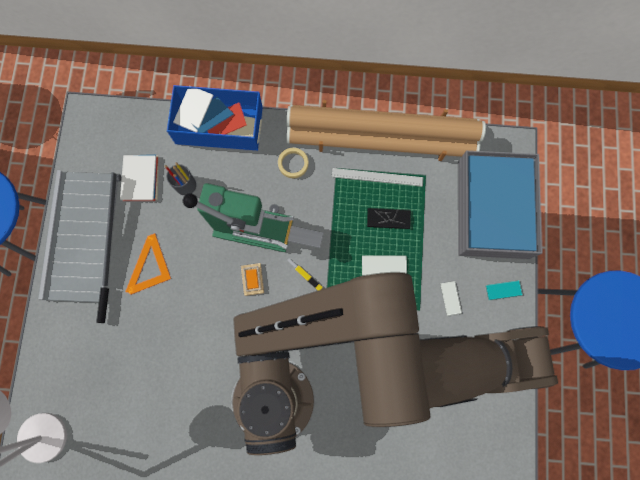

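View pics/scene0.png

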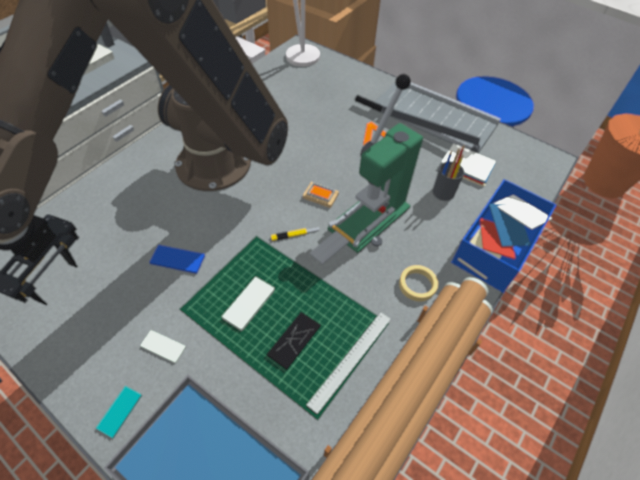

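The pictures show the fresh pad at top (385,266) / scene (247,303) and the worn pad beside it. The tongue is at top (308,235), with the feed direction towards the left. Next I'll fit the pad and zoom in on the press.

Run:
```python
from h import *
from scipy.optimize import minimize
c=read_camera("scene");f=c["frame"];hsv=cv2.cvtColor(f,cv2.COLOR_BGR2HSV)
m=((hsv[...,1]<60)&(hsv[...,2]>130)).astype(np.uint8)
n,l,s,_=cv2.connectedComponentsWithStats(m);b=(l==l[303,247]);print(s[l[303,247]])
def mask(p):
    a=np.deg2rad(p[2]);pts=[]
    for z in(3,15):
        for sx in(-70,70):
            for sy in(-31,31):
                pts.append(proj(c,[p[0]+np.cos(a)*sx-np.sin(a)*sy,p[1]+np.sin(a)*sx+np.cos(a)*sy,z]))
    h=cv2.convexHull(np.array(pts,np.float32)*16).astype(np.int32)
    o=np.zeros((480,640),np.uint8);cv2.fillConvexPoly(o,h,1,shift=4);return o>0
def cost(p): k=mask(p);return -(k&b).sum()/(k|b).sum()
best=min((minimize(cost,[440,-314,a],method="Nelder-Mead",options=dict(initial_simplex=[[440,-314,a],[450,-314,a],[440,-304,a],[440,-314,a+15]])) for a in range(0,180,30)),key=lambda r:r.fun)
print(best.x,best.fun)
# same via top visible part? crops
a=cv2.resize(f[150:290,270:440],None,fx=3.5,fy=3.5,interpolation=cv2.INTER_CUBIC)
cv2.imwrite("pics/a.png",a)
c=read_camera("top");f=c["frame"]
cv2.imwrite("pics/b.png",cv2.resize(f[170:290,180:340],None,fx=5,fy=5,interpolation=cv2.INTER_CUBIC))
print(state())
```

```text
[ 222  277   53   53 1323]
[ 443.46206582 -313.8335465    94.23209237] -0.9828741623231572
{'t': 0.8, 'joints': array([-1.38257352e+00,  4.90917779e-01,  1.55890491e+00, -3.45366049e-05,
        1.09168306e+00, -1.05583952e-01]), 'qvel': array([-0.00022583, -0.0011421 , -0.00096402,  0.0003102 ,  0.00131069,
       -0.00080531]), 'tau': array([-7.51332518e-04, -6.12404323e+01, -2.58420682e+01,  6.92551886e-02,
        4.44931153e-02, -2.69390841e-05]), 'eef_pos': array([ 181.0256214 , -598.22946003,  214.64820086]), 'tcp_rot': array([3.14150946e+00, 3.96372323e-05, 2.93822672e-01]), 'ft_force': array([ 0.64370646, -0.46777226, -0.44534028]), 'moment': array([-0.01620508, -0.02540102, -0.00058289]), 'grip_force': 0.0, 'opening': 1.0033657643636142}
```

View pics/a.png

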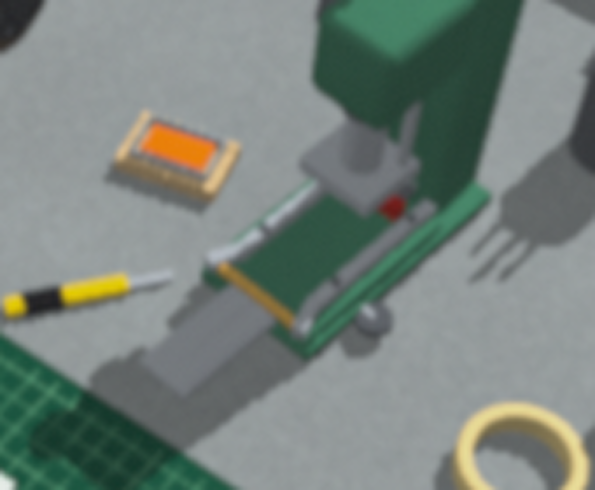

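View pics/b.png

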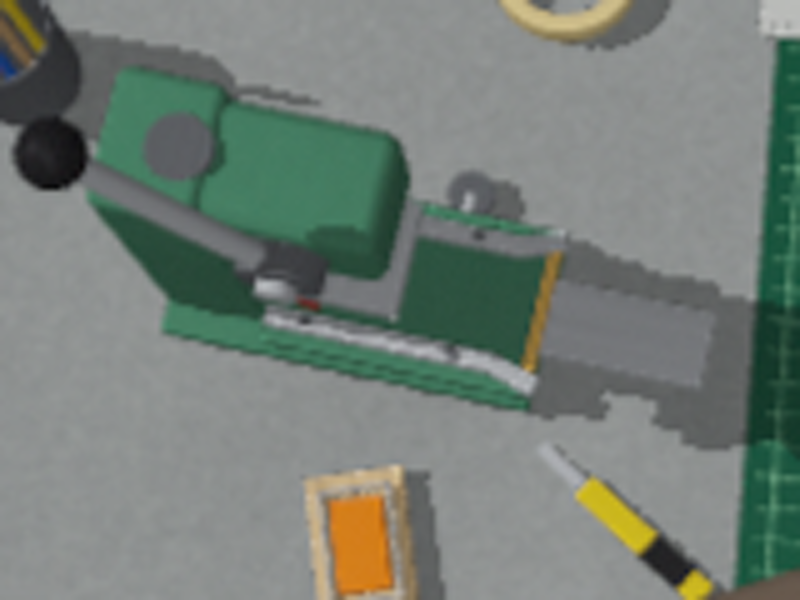

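Crop pixels that matter: in the top crop, tongue end corners (714,310) and (700,388), and lip ends (557,252) and (530,368). In the scene crop, tongue corners (147,352) and (187,395), and lip ends (218,265) and (298,325). I'll fit the press pose and H from these.

```bash
cat > fit.py <<'E'
from h import *
from scipy.optimize import least_squares
T=read_camera("top");S=read_camera("scene")
t=lambda x,y:(180+(x+.5)/5-.5,170+(y+.5)/5-.5)
s=lambda x,y:(270+(x+.5)/3.5-.5,150+(y+.5)/3.5-.5)
# press y: left of feed direction; feed ~ +y world => press +y ~ -x world
obs=[(T,t(714,310),(-113,-25,0)),(T,t(700,388),(-113,25,0)),(T,t(553,280),(-8,-25,0)),(T,t(541,358),(-8,25,0)),
(S,s(147,352),(-113,25,0)),(S,s(187,395),(-113,-25,0)),(S,s(275,318),(-8,-25,0))]
def W(p,X):
    a=p[2];return [p[0]+np.cos(a)*X[0]-np.sin(a)*X[1],p[1]+np.sin(a)*X[0]+np.cos(a)*X[1],p[3]+X[2]]
f=lambda p:np.concatenate([proj(c,W(p,X))-u for c,u,X in obs])
r=least_squares(f,[520,20,1.4,36],x_scale=[10,10,.1,10]);print(r.x.round(3),np.rad2deg(r.x[2]));print(r.fun.reshape(-1,2).round(1))
p=r.x
for X in [(-60,0,6),(-4,0,8),(-130,0,0),(70,0,0),(188,0,0)]: print(X,np.round(W(p,X)))
E
python3 fit.py
```

```text
[519.408   4.562   1.458  33.579] 83.53483010409231
[[-0.1  0.1]
 [-0.3 -0.4]
 [-0.1 -0.1]
 [-0.9 -0.7]
 [-2.   1.4]
 [-0.  -0.1]
 [ 0.6 -0.8]]
(-60, 0, 6) [513. -55.  40.]
(-4, 0, 8) [519.   1.  42.]
(-130, 0, 0) [ 505. -125.   34.]
(70, 0, 0) [527.  74.  34.]
(188, 0, 0) [541. 191.  34.]
```

Request:
jog_arm --targets '[{"turn":[0,0,10],"slide":[50,40,0],"claw":100},{"turn":[0,0,10],"slide":[50,40,0],"claw":100},{"turn":[0,0,10],"slide":[50,50,0],"claw":100},{"turn":[0,0,10],"slide":[40,50,0],"claw":100},{"turn":[0,0,10],"slide":[30,50,0],"claw":100}]'

```text
t: 1.52
eef_pos: [393.1, -375.5, 214.7]
tcp_rot: [3.141, 0.0, 1.173]
ft_force: [1.3, 0.1, -0.4]
opening: 1.002
grip_force: 0.0
```

Request:
jog_arm --targets '[{"turn":[0,0,8],"slide":[20,50,20],"claw":100},{"turn":[0,0,8],"slide":[20,50,20],"claw":100},{"slide":[20,50,30],"claw":100},{"slide":[20,50,30],"claw":100},{"slide":[10,20,0],"claw":100}]'

```text
validation failed for argument at $.ta...
```

Run:
```python
from h import *
c=read_camera("wrist");cv2.imwrite("pics/w1.png",c["frame"]);print(ray(c,(320,240)),state()["eef_pos"],state()["tcp_rot"])
for q in ["press","fresh_pad_centre","worn_pad_centre"]:
  print(q,[(np.round(r["xy"]),round(r["conf"],2)) for r in look_for(q,"wrist")[:3]])
```

```text
(array([ 423.89789827, -302.78848985,  385.43158189]), array([-0.10977673, -0.25085719, -0.96180907])) [ 395.04124871 -370.37649938  214.76988542] [-3.14128926e+00 -1.93458645e-03  1.18365734e+00]
press []
fresh_pad_centre [(array([342., 136.]), 0.69), (array([150., 246.]), 0.64), (array([355., 325.]), 0.63)]
worn_pad_centre [(array([488.,  85.]), 0.67)]
```

View pics/w1.png

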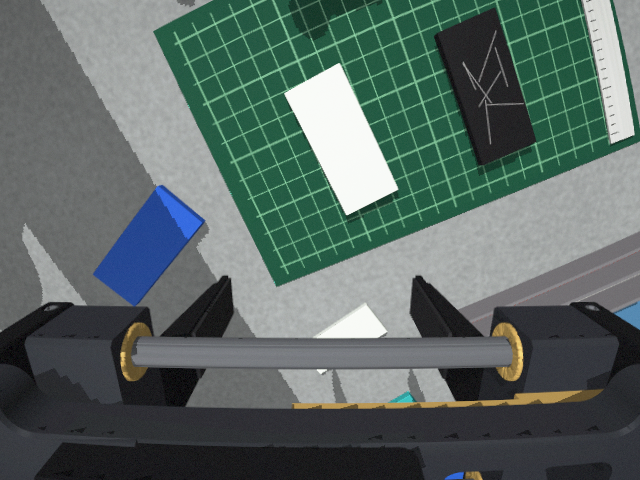

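The wrist picture shows the fresh pad with corners (285,94), (341,64), (398,190) and (346,215). The camera sits ahead of the tool on the feed side. I'll check the pad and then look at the press from the wrist camera.

Run:
```python
from h import *
c=read_camera("wrist")
P=np.array([at(c,q,15)[:2] for q in [(285,94),(341,64),(398,190),(346,215)]])
print(P.round(1),P.mean(0).round(1),[np.linalg.norm(P[i]-P[i-1]).round(1) for i in range(4)]); d=P[0]+P[1]-P[2]-P[3];print(np.rad2deg(np.arctan2(d[1],d[0])))
```

```text
[[ 408.4 -248.3]
 [ 470.2 -244.4]
 [ 478.7 -382.5]
 [ 417.6 -385.9]] [ 443.7 -315.3] [np.float64(137.9), np.float64(61.9), np.float64(138.3), np.float64(61.2)]
93.68638715351786
```

Request:
jog_arm --targets '[{"turn":[0,0,8],"slide":[20,50,20],"claw":100},{"turn":[0,0,8],"slide":[20,50,20],"claw":100},{"turn":[0,0,0],"slide":[20,50,30],"claw":100},{"turn":[0,0,0],"slide":[20,50,30],"claw":100},{"turn":[0,0,0],"slide":[20,40,0],"claw":100}]'

```text
t: 2.4
eef_pos: [492.9, -137.1, 317.0]
tcp_rot: [3.137, 0.001, 1.443]
ft_force: [0.4, 0.0, -0.5]
opening: 1.002
grip_force: 0.0
```

Run:
```python
from h import *
read_camera("wrist");read_camera("wrist");c=read_camera("wrist");cv2.imwrite("pics/w2.png",c["frame"]);print(state()["eef_pos"],state()["tcp_rot"])
print(c["mtx"],c["k1"])
import pickle;pickle.dump(c,open("w2.pkl","wb"))
```

```text
[ 492.31426545 -137.01330057  314.75425465] [3.14114608e+00 1.96437996e-04 1.44590387e+00]
[[350.16411023   0.         321.34715187]
 [  0.         350.16411023 242.27324937]
 [  0.           0.           1.        ]] -0.070822751778999
```

View pics/w2.png

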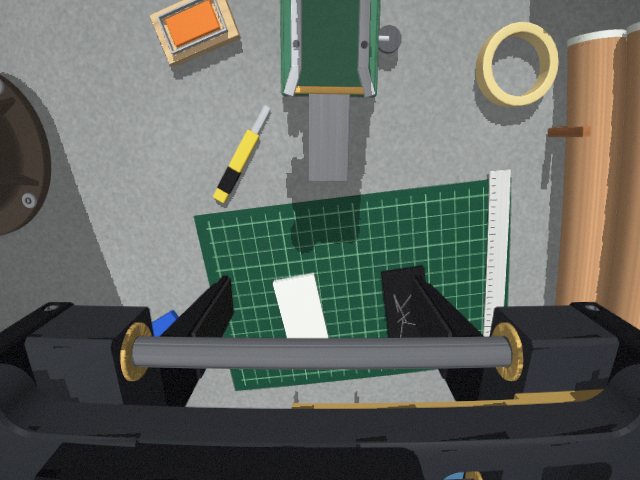

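The tongue corners are at (309,181), (347,181), (310,95) and (349,95). I'll add them to the fit.

```bash
cat > fit2.py <<'E'
import re,pickle
src=open("fit.py").read().split("r=least")[0]
exec(src)
w=pickle.load(open("w2.pkl","rb"))
obs+=[(w,u,X) for u,X in [((309,181.5),(-113,25,0)),((347.5,181.5),(-113,-25,0)),((310,95),(-8,25,0)),((349.3,95),(-8,-25,0))]]
for sel in (obs,obs[7:]+obs[:4],obs[7:]+obs[5:7]):
    obs=sel
    r=least_squares(f,[520,5,1.46,34],x_scale=[10,10,.1,10],loss="soft_l1");p=r.x;print(p.round(3),np.rad2deg(p[2]));print(f(p).reshape(-1,2).round(1).tolist())
E
python3 fit2.py; python3 -c "
from h import *
s=state();print(s['eef_pos'],s['tcp_rot'],s['t'])"
```

```text
[520.495   3.291   1.442  33.34 ] 82.62390065099048
[[0.3, 0.4], [-0.1, -0.2], [0.4, -0.3], [-0.6, -1.0], [-2.3, 1.5], [-0.6, 0.2], [0.5, -0.2], [-0.0, -0.1], [0.4, 0.0], [-1.6, -0.3], [0.3, -0.1]]
[520.695   3.181   1.441  30.328] 82.55911883154347
[[0.1, -0.3], [0.3, -0.2], [-1.3, 0.1], [0.3, 0.3], [0.4, 0.5], [-0.1, -0.1], [0.5, -0.2], [-0.5, -0.8]]
[520.824   3.15    1.439  32.606] 82.43507699452002
[[-0.0, -0.1], [0.3, 0.1], [-1.3, -0.2], [0.5, 0.1], [-0.7, 0.3], [0.5, 0.1]]
[ 491.67530051 -138.32633015  314.44145513] [-3.14131111e+00  1.90552157e-04  1.44416370e+00] 2.65
```

Request:
jog_arm --targets '[{"turn":[0,0,3],"slide":[-10,-36,-40],"claw":100},{"turn":[0,0,3],"slide":[-10,-36,-40],"claw":100},{"turn":[0,0,3],"slide":[-10,-36,-40],"claw":100},{"turn":[0,0,2],"slide":[-10,-36,-40],"claw":100},{"turn":[0,0,0],"slide":[-8,-32,-40],"claw":100}]'

```text
t: 3.28
eef_pos: [442.2, -316.1, 113.2]
tcp_rot: [-3.142, 0.0, 1.635]
ft_force: [0.0, 0.1, -0.2]
opening: 1.004
grip_force: 0.0
```

Request:
jog_arm --targets '[{"turn":[0,0,0],"slide":[0,0,-30],"claw":100},{"turn":[0,0,0],"slide":[0,0,0],"claw":100},{"turn":[0,0,0],"slide":[0,0,0],"claw":100}]'

```text
t: 3.65
eef_pos: [443.8, -314.0, 85.6]
tcp_rot: [3.141, 0.001, 1.637]
ft_force: [0.2, 0.1, -0.1]
opening: 1.0
grip_force: 0.0
```

Run:
```python
from h import *
c=read_camera("wrist");cv2.imwrite("pics/w3.png",c["frame"]);s=state();print(s["eef_pos"],s["tcp_rot"],s["ft_force"])
c=read_camera("scene");print([ (r["xy"],at(c,r["xy"],15).round(1)) for r in look_for("fresh_pad_centre","scene")])
```

```text
[ 444.06520251 -313.78840164   85.92750287] [3.14032338e+00 1.27219861e-03 1.63717557e+00] [-0.82760899  0.18953545 -0.37780459]
[([117.1, 412.6], array([ 401.2, -702.6,   15. ])), ([242.2, 308.7], array([ 446.3, -339.4,   15. ])), ([176.9, 260.0], array([ 204. , -340.5,   15. ])), ([165.9, 345.9], array([ 368.6, -527.4,   15. ]))]
```

Request:
jog_arm --targets '[{"turn":[0,0,0],"slide":[0,-0.5,-40],"claw":100},{"turn":[0,0,0],"slide":[0,0,-30],"claw":100},{"turn":[0,0,0],"slide":[0,0,-10],"claw":100},{"turn":[0,0,0],"slide":[0,0,0],"claw":62},{"turn":[0,0,0],"slide":[0,0,0],"claw":40}]'

```text
t: 4.42
eef_pos: [444.4, -314.0, 5.9]
tcp_rot: [3.14, 0.001, 1.638]
ft_force: [0.2, 0.8, -0.0]
opening: 0.845
grip_force: 0.0
```

Request:
jog_arm --targets '[{"turn":[0,0,0],"slide":[0,0,0],"claw":40},{"turn":[0,0,0],"slide":[0,0,0],"claw":40},{"turn":[0,0,0],"slide":[0,0,0],"claw":40}]'

```text
t: 4.8
eef_pos: [444.1, -313.8, 5.3]
tcp_rot: [3.141, 0.001, 1.638]
ft_force: [-0.8, 0.2, 6.0]
opening: 0.649
grip_force: 30.0
```

Request:
jog_arm --targets '[{"turn":[0,0,0],"slide":[0,0,15],"claw":40},{"turn":[0,0,0],"slide":[0,0,35],"claw":40},{"turn":[0,0,-3],"slide":[10,40,35],"claw":40},{"turn":[0,0,-3],"slide":[15,50,5],"claw":40},{"turn":[0,0,-3],"slide":[15,55,0],"claw":40}]'

```text
t: 5.42
eef_pos: [484.4, -167.6, 96.3]
tcp_rot: [3.139, 0.001, 1.478]
ft_force: [0.6, 0.2, -1.5]
opening: 0.647
grip_force: 30.0
```

Request:
jog_arm --targets '[{"turn":[0,0,-2.3],"slide":[15,55,0],"claw":40},{"turn":[2.2,-0.3,0],"slide":[10,40,0],"claw":40},{"turn":[2.2,-0.3,0],"slide":[4,19,0],"claw":40},{"turn":[0,0,0],"slide":[0,0,-20],"claw":40},{"turn":[0,0,0],"slide":[0,0,0],"claw":40}]'

```text
t: 6.05
eef_pos: [512.3, -54.3, 74.6]
tcp_rot: [-3.141, -0.078, 1.441]
ft_force: [-0.1, 0.5, -1.6]
opening: 0.647
grip_force: 30.0
```

Request:
jog_arm --targets '[{"turn":[0,0,0],"slide":[0,0,0],"claw":40},{"turn":[0,0,0],"slide":[0,0,0],"claw":40}]'

```text
t: 6.3
eef_pos: [513.1, -54.9, 75.4]
tcp_rot: [3.14, -0.077, 1.44]
ft_force: [0.3, 0.2, -1.5]
opening: 0.651
grip_force: 30.0
```

Run:
```python
from h import *
s=state();print(s["eef_pos"],np.rad2deg(s["tcp_rot"]),s["ft_force"],s["moment"])
import pickle
c=read_camera("wrist");pickle.dump(c,open("w4.pkl","wb"));cv2.imwrite("pics/w4.png",c["frame"])
c=read_camera("scene");cv2.imwrite("pics/s4.png",c["frame"])
```

```text
[513.08007259 -54.9121431   75.37680785] [179.92006431  -4.43346067  82.51671232] [ 0.30283232  0.21567988 -1.48427301] [-0.13881998 -0.01391041  0.00738664]
```

View pics/w4.png

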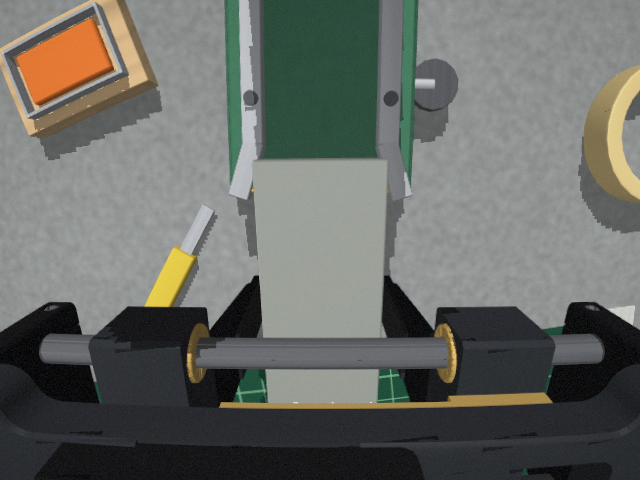

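Wrist picture: the pad nose spans (253–387, 158), centred between the cheek inner edges at columns 263 and 377. Next is a feeling descent.

Request:
jog_arm --targets '[{"turn":[0,0,0],"slide":[0,0,-12],"claw":40},{"turn":[0,0,0],"slide":[0,0,-10],"claw":40},{"turn":[0,0,0],"slide":[0,0,-3],"claw":40},{"turn":[0,0,0],"slide":[0,0,0],"claw":40}]'

```text
t: 6.9
eef_pos: [512.7, -54.6, 49.2]
tcp_rot: [-3.141, -0.078, 1.44]
ft_force: [0.2, -0.1, -0.8]
opening: 0.647
grip_force: 30.0
```

Request:
jog_arm --targets '[{"turn":[0,0,0],"slide":[0,0,-2],"claw":40},{"turn":[0,0,0],"slide":[0,0,0],"claw":40}]'

```text
t: 7.15
eef_pos: [512.9, -54.6, 47.7]
tcp_rot: [3.141, -0.077, 1.441]
ft_force: [-0.8, -0.5, -1.8]
opening: 0.65
grip_force: 30.0
```

Request:
jog_arm --targets '[{"turn":[0,0,0],"slide":[0,0,-2],"claw":40},{"turn":[0,0,0],"slide":[0,0,0],"claw":40}]'

```text
t: 7.4
eef_pos: [512.8, -54.6, 45.6]
tcp_rot: [3.141, -0.078, 1.44]
ft_force: [-0.5, 0.5, -0.8]
opening: 0.654
grip_force: 30.0
```

Request:
jog_arm --targets '[{"turn":[0,0,0],"slide":[0,0,-2],"claw":40},{"turn":[0,0,0],"slide":[0,0,0],"claw":40}]'

```text
t: 7.65
eef_pos: [512.8, -54.6, 43.5]
tcp_rot: [3.141, -0.078, 1.44]
ft_force: [0.2, 0.3, -0.9]
opening: 0.65
grip_force: 30.0
```

Request:
jog_arm --targets '[{"turn":[0,0,0],"slide":[0,0,-1.5],"claw":40},{"turn":[0,0,0],"slide":[0,0,0],"claw":40}]'

```text
t: 7.9
eef_pos: [512.8, -54.6, 42.1]
tcp_rot: [3.141, -0.078, 1.44]
ft_force: [0.2, 0.1, -0.7]
opening: 0.652
grip_force: 30.0
```

Request:
jog_arm --targets '[{"turn":[0,0,0],"slide":[0,0,-1],"claw":40},{"turn":[0,0,0],"slide":[0,0,0],"claw":40}]'

```text
t: 8.15
eef_pos: [512.8, -54.6, 41.1]
tcp_rot: [3.141, -0.078, 1.441]
ft_force: [0.5, 0.8, -1.3]
opening: 0.652
grip_force: 30.0
```

Request:
jog_arm --targets '[{"turn":[0,0,0],"slide":[0,0,-1],"claw":40},{"turn":[0,0,0],"slide":[0,0,0],"claw":40}]'

```text
t: 8.4
eef_pos: [512.9, -54.6, 40.2]
tcp_rot: [3.141, -0.077, 1.44]
ft_force: [-0.2, -0.4, 0.4]
opening: 0.649
grip_force: 30.0
```

Request:
jog_arm --targets '[{"turn":[0,0,0],"slide":[0,0,-1],"claw":40},{"turn":[0,0,0],"slide":[0,0,0],"claw":40}]'

```text
t: 8.65
eef_pos: [512.9, -54.6, 40.1]
tcp_rot: [3.14, -0.078, 1.441]
ft_force: [-3.3, 0.9, 13.3]
opening: 0.653
grip_force: 30.0
```

Request:
jog_arm --targets '[{"turn":[0,0,0],"slide":[0,0,-1],"claw":40},{"turn":[0,0,0],"slide":[0,0,0],"claw":40}]'

```text
t: 8.9
eef_pos: [513.0, -54.7, 40.0]
tcp_rot: [3.14, -0.078, 1.441]
ft_force: [-6.5, 0.3, 27.9]
opening: 0.646
grip_force: 30.0
```

Contact at TCP z ≈ 40.1 gives H ≈ 33.4. I'll ease off and release.

Request:
jog_arm --targets '[{"turn":[0,0,0],"slide":[0,0,1.7],"claw":40},{"turn":[0,0,0],"slide":[0,0,0],"claw":90},{"turn":[0,0,0],"slide":[0,0,0],"claw":90},{"turn":[0,0,0],"slide":[0,0,0],"claw":90},{"turn":[0,0,0],"slide":[0,0,0],"claw":90}]'

```text
t: 9.52
eef_pos: [512.8, -54.6, 39.7]
tcp_rot: [3.141, -0.078, 1.44]
ft_force: [-0.9, -1.1, -0.5]
opening: 0.897
grip_force: 0.0
```

Request:
jog_arm --targets '[{"turn":[0,0,0],"slide":[0,0,15],"claw":90},{"turn":[0,0,0],"slide":[0,-10,35],"claw":90},{"turn":[0,0,0],"slide":[-5,-40,10],"claw":50},{"turn":[0,0,0],"slide":[-5,-45,0],"claw":0},{"turn":[0,0,0],"slide":[0,0,0],"claw":0}]'

```text
t: 10.15
eef_pos: [502.9, -152.1, 101.0]
tcp_rot: [3.139, -0.077, 1.438]
ft_force: [0.9, 0.3, 0.1]
opening: 0.642
grip_force: 0.0
```

Run:
```python
from h import *
s=state();print(s["eef_pos"],np.rad2deg(s["tcp_rot"]),s["ft_force"],s["opening"])
import pickle
c=read_camera("wrist");pickle.dump(c,open("w5.pkl","wb"));cv2.imwrite("pics/w5.png",c["frame"])
c=read_camera("scene");cv2.imwrite("pics/s5.png",c["frame"])
```

```text
[ 502.90772337 -152.06550799  100.99301358] [179.87654712  -4.3947087   82.36540379] [0.86324571 0.30631054 0.12564457] 0.6418592185341416
```

View pics/w5.png

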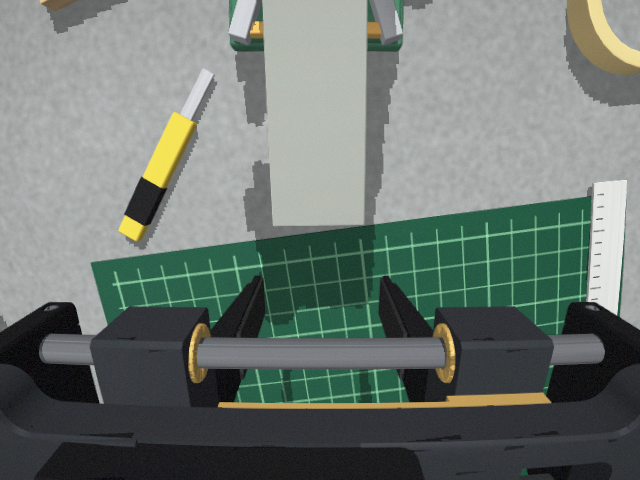

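The pad lies squarely on the tongue and lip: tail edge at row 225, columns 273–364, with the lip visible at row 30. Next I close the fingers, lean the tool back and come down behind the tail.

Request:
jog_arm --targets '[{"turn":[4,-0.5,0],"slide":[-2,3,0],"claw":0},{"turn":[3.9,-0.5,0],"slide":[0,0,-5],"claw":0},{"turn":[0,0,0],"slide":[0,0,-25],"claw":0},{"turn":[0,0,0],"slide":[0,0,-25],"claw":0},{"turn":[0,0,0],"slide":[0,0,-8],"claw":0}]'

```text
t: 10.88
eef_pos: [500.5, -145.4, 36.1]
tcp_rot: [-3.139, -0.217, 1.441]
ft_force: [0.3, -0.0, -0.1]
opening: 0.035
grip_force: 0.0
```

Request:
jog_arm --targets '[{"turn":[0,0,0],"slide":[0,0,0],"claw":0},{"turn":[0,0,0],"slide":[0,0,0],"claw":0}]'

```text
t: 11.12
eef_pos: [501.3, -146.5, 37.7]
tcp_rot: [3.141, -0.216, 1.441]
ft_force: [-0.2, -0.1, 0.1]
opening: 0.002
grip_force: 0.0
```

Request:
jog_arm --targets '[{"turn":[0,0,0],"slide":[1,8,0.8],"claw":0},{"turn":[0,0,0],"slide":[1,8,0],"claw":0},{"turn":[0,0,0],"slide":[1.1,8,0],"claw":0},{"turn":[0,0,0],"slide":[1,8,0],"claw":0},{"turn":[0,0,0],"slide":[1.1,8,0],"claw":0}]'

```text
t: 11.75
eef_pos: [506.1, -106.0, 37.7]
tcp_rot: [-3.141, -0.216, 1.441]
ft_force: [0.0, -1.9, 1.1]
opening: 0.003
grip_force: 0.5
```

Request:
jog_arm --targets '[{"turn":[0,0,0],"slide":[1,8,0],"claw":0},{"turn":[0,0,0],"slide":[1.1,8,0],"claw":0},{"turn":[0,0,0],"slide":[0.7,5,0],"claw":0},{"turn":[0,0,0],"slide":[0,0,0],"claw":0}]'

```text
t: 12.25
eef_pos: [508.8, -85.2, 37.6]
tcp_rot: [-3.141, -0.217, 1.441]
ft_force: [-0.4, -0.2, 0.5]
opening: 0.003
grip_force: 0.0
```

Run:
```python
from h import *
s=state();print(s["eef_pos"],np.rad2deg(s["tcp_rot"]),s["ft_force"],s["opening"])
a=read_camera("wrist")["frame"]
b=read_camera("scene")["frame"][150:290,270:440]
b=cv2.resize(b,None,fx=2.8,fy=2.8,interpolation=cv2.INTER_CUBIC)
o=np.zeros((392,800,3),np.uint8);o[:,:476]=b;w=a[0:392,160:484];o[:,476:]=w
cv2.imwrite("pics/m6.png",o)
```

```text
[508.7853379  -85.20103155  37.60690369] [-179.97263453  -12.41501753   82.5529474 ] [-0.37895604 -0.15155824  0.50022358] 0.0028566622341397565
```

View pics/m6.png

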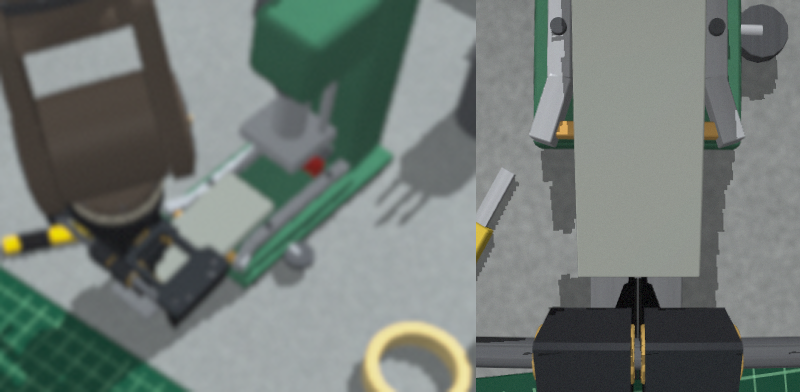

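The pad is centred in the mouth, with the tail at about press x -79 and the fingers centred on the tail. I keep pushing slowly through the tipping point.

Request:
jog_arm --targets '[{"turn":[0,0,0],"slide":[0.7,5,0],"claw":0},{"turn":[0,0,0],"slide":[0.6,5,0],"claw":0},{"turn":[0,0,0],"slide":[0.7,5,0],"claw":0},{"turn":[0,0,0],"slide":[0.6,5,0],"claw":0},{"turn":[0,0,0],"slide":[0.7,5,0],"claw":0}]'

```text
t: 12.98
eef_pos: [512.2, -60.3, 37.7]
tcp_rot: [-3.142, -0.216, 1.44]
ft_force: [-0.2, -1.8, 0.2]
opening: 0.004
grip_force: 0.6
```

Request:
jog_arm --targets '[{"turn":[0,0,0],"slide":[0.7,5,0],"claw":0},{"turn":[0,0,0],"slide":[0.6,5,1],"claw":0},{"turn":[0,0,0],"slide":[0.7,5,3],"claw":0},{"turn":[0,0,0],"slide":[0.6,5,3],"claw":0},{"turn":[0,0,0],"slide":[0,0,2],"claw":0}]'

```text
t: 13.6
eef_pos: [514.8, -40.2, 46.9]
tcp_rot: [-3.142, -0.217, 1.441]
ft_force: [-0.3, -0.4, 0.2]
opening: 0.004
grip_force: 0.0
```

Run:
```python
from h import *
s=state();print(s["eef_pos"],np.rad2deg(s["tcp_rot"]),s["ft_force"],s["t"])
a=read_camera("wrist")["frame"]
b=read_camera("scene")["frame"][150:290,270:440]
b=cv2.resize(b,None,fx=2.8,fy=2.8,interpolation=cv2.INTER_CUBIC)
o=np.zeros((392,800,3),np.uint8);o[:,:476]=b;w=a[0:392,160:484];o[:,476:]=w
cv2.imwrite("pics/m7.png",o)
```

```text
[514.76333679 -40.21338964  46.94457733] [-179.99625253  -12.40882983   82.55694626] [-0.2844349  -0.41686     0.17516732] 13.6
```

View pics/m7.png

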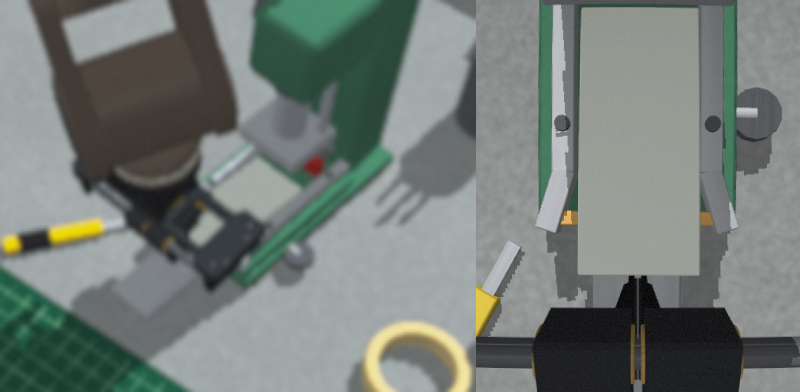

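The pad has tipped nose-down into the pocket and is straight, with the tail at about -34. I push on towards the stop.

Request:
jog_arm --targets '[{"turn":[0,0,0],"slide":[0.7,5,0],"claw":0},{"turn":[0,0,0],"slide":[0.6,5,0],"claw":0},{"turn":[0,0,0],"slide":[0.7,5,1],"claw":0},{"turn":[0,0,0],"slide":[0.6,4,1],"claw":0},{"turn":[0,0,0],"slide":[0.4,3,0],"claw":0}]'

```text
t: 14.32
eef_pos: [517.8, -18.3, 48.7]
tcp_rot: [3.142, -0.216, 1.441]
ft_force: [0.3, -1.8, 0.5]
opening: 0.004
grip_force: 0.2
```

Request:
jog_arm --targets '[{"turn":[0,0,0],"slide":[0.3,2,0],"claw":0},{"turn":[0,0,0],"slide":[0,0,0],"claw":0}]'

```text
t: 14.58
eef_pos: [518.0, -16.5, 48.6]
tcp_rot: [-3.141, -0.217, 1.441]
ft_force: [0.0, 0.3, 0.4]
opening: 0.002
grip_force: 0.0
```

Request:
jog_arm --targets '[{"turn":[0,0,0],"slide":[0.2,1.5,0],"claw":0},{"turn":[0,0,0],"slide":[0,0,0],"claw":0}]'

```text
t: 14.82
eef_pos: [518.2, -15.2, 48.7]
tcp_rot: [-3.141, -0.216, 1.44]
ft_force: [0.6, -1.1, 0.3]
opening: 0.005
grip_force: 0.1
```

Request:
jog_arm --targets '[{"turn":[0,0,0],"slide":[0.2,1.5,0],"claw":0},{"turn":[0,0,0],"slide":[0,0,0],"claw":0}]'

```text
t: 15.08
eef_pos: [518.5, -13.6, 48.7]
tcp_rot: [-3.141, -0.216, 1.44]
ft_force: [0.4, -0.7, -0.4]
opening: 0.006
grip_force: 0.1
```

Request:
jog_arm --targets '[{"turn":[0,0,0],"slide":[0.2,1.5,0],"claw":0},{"turn":[0,0,0],"slide":[0,0,0],"claw":0}]'

```text
t: 15.32
eef_pos: [518.7, -12.1, 48.7]
tcp_rot: [-3.142, -0.216, 1.441]
ft_force: [-1.1, 0.4, -1.7]
opening: 0.006
grip_force: 0.1
```

Request:
jog_arm --targets '[{"turn":[0,0,0],"slide":[0.2,1.5,0],"claw":0},{"turn":[0,0,0],"slide":[0,0,0],"claw":0}]'

```text
t: 15.58
eef_pos: [519.0, -11.0, 48.6]
tcp_rot: [3.141, -0.216, 1.441]
ft_force: [-1.1, -3.9, -0.5]
opening: 0.01
grip_force: 2.4
```

Request:
jog_arm --targets '[{"turn":[0,0,0],"slide":[0.2,1.5,0],"claw":0},{"turn":[0,0,0],"slide":[0,0,0],"claw":0}]'

```text
t: 15.82
eef_pos: [519.2, -9.7, 48.7]
tcp_rot: [3.141, -0.216, 1.441]
ft_force: [-1.4, -5.9, 0.0]
opening: 0.009
grip_force: 3.1
```

Request:
jog_arm --targets '[{"turn":[0,0,0],"slide":[0.2,1.5,0],"claw":0},{"turn":[0,0,0],"slide":[0.2,1.5,0],"claw":0},{"turn":[0,0,0],"slide":[0.2,1.5,0],"claw":0},{"turn":[0,0,0],"slide":[0,0,0],"claw":0}]'

```text
t: 16.32
eef_pos: [519.9, -5.4, 48.6]
tcp_rot: [3.141, -0.215, 1.441]
ft_force: [-1.9, -7.3, -0.6]
opening: 0.005
grip_force: 4.1
```

Request:
jog_arm --targets '[{"turn":[0,0,0],"slide":[0.2,1.5,0],"claw":0},{"turn":[0,0,0],"slide":[0.1,1,0],"claw":0},{"turn":[0,0,0],"slide":[0,0,0],"claw":0}]'

```text
t: 16.7
eef_pos: [520.2, -3.1, 48.7]
tcp_rot: [3.141, -0.215, 1.441]
ft_force: [-1.0, -9.8, 0.1]
opening: 0.004
grip_force: 4.8
```

Request:
jog_arm --targets '[{"turn":[0,0,0],"slide":[0.1,0.8,0],"claw":0},{"turn":[0,0,0],"slide":[0,0,-1.5],"claw":0},{"turn":[0,0,0],"slide":[0,0,-1.5],"claw":0},{"turn":[0,0,0],"slide":[0,0,0],"claw":0}]'

```text
t: 17.2
eef_pos: [520.3, -2.5, 45.5]
tcp_rot: [3.141, -0.215, 1.441]
ft_force: [-0.7, -10.8, 0.1]
opening: 0.005
grip_force: 5.5
```

Request:
jog_arm --targets '[{"turn":[0,0,0],"slide":[0,0,-1.5],"claw":0},{"turn":[0,0,0],"slide":[0,0,-1.2],"claw":0},{"turn":[0,0,0],"slide":[0,0,0],"claw":0}]'

```text
t: 17.58
eef_pos: [520.4, -2.5, 42.9]
tcp_rot: [3.14, -0.215, 1.441]
ft_force: [-1.8, -11.7, -0.2]
opening: 0.007
grip_force: 5.7
```

Run:
```python
from h import *
s=state();print(s["eef_pos"],np.rad2deg(s["tcp_rot"]),s["ft_force"],s["t"])
a=read_camera("wrist")["frame"]
b=read_camera("scene")["frame"][170:270,300:420]
b=cv2.resize(b,None,fx=3.9,fy=3.9,interpolation=cv2.INTER_CUBIC)
o=np.zeros((392,800,3),np.uint8);o[:390,:468]=b;w=a[0:392,160:484];o[:,476:]=w
cv2.imwrite("pics/m8.png",o)
```

```text
[520.35616916  -2.51701871  42.85573067] [179.93340864 -12.31124533  82.54214294] [ -1.83774443 -11.72499553  -0.21123462] 17.575
```

View pics/m8.png

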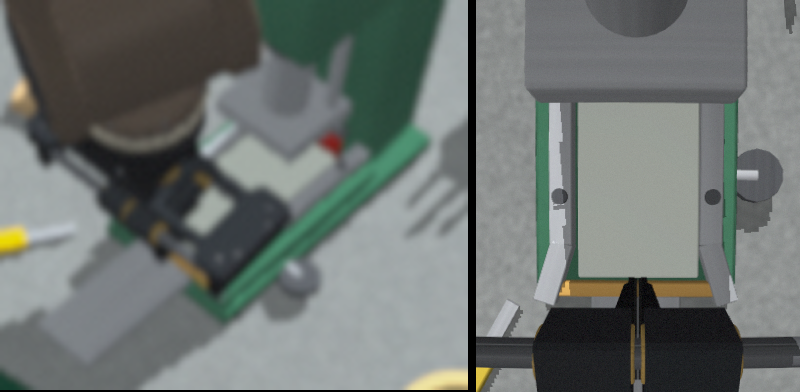

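Wrist view: the tail's top edge is at row 277, just inside the lip (rows 281–297). I'll estimate the tail height from the pad's apparent width.

```bash
cat > tail.py <<'E'
from h import *
from scipy.optimize import brentq
c=read_camera("wrist");g=cv2.cvtColor(c["frame"],cv2.COLOR_BGR2GRAY).astype(float)
g=cv2.GaussianBlur(g,(0,0),0.8)
def edge(v,i0,i1):
    d=np.abs(np.gradient(v))[i0:i1];k=d.argmax();w=d[max(k-2,0):k+3];return i0+max(k-2,0)+(w*np.arange(len(w))).sum()/w.sum()
for r in range(120,276,20):
    L=edge(g[r],254,274);R=edge(g[r],370,392)
    z=brentq(lambda z:np.linalg.norm(at(c,(L,r),z)-at(c,(R,r),z))-62,0,150);p=(at(c,(L,r),z)+at(c,(R,r),z))/2-[520.6,3.2,0]
    print(r,L.round(1),R.round(1),"z",round(z,1),"press",(p[0]*.1305+p[1]*.9914).round(1),(-p[0]*.9914+p[1]*.1305).round(1))
print([edge(g[:,k],265,284).round(1) for k in(280,290,300,340,350,360)])
for z in(45,50): 
    p=at(c,(300,276.8),z)-[520.6,3.2,0];print(z,p[0]*.1305+p[1]*.9914)
E
python3 tail.py
```

```text
120 261.3 382.0 z 44.7 press 85.5 -0.9
140 261.5 381.9 z 44.6 press 75.3 -0.9
160 261.4 381.8 z 44.9 press 65.0 -0.8
180 261.4 381.8 z 45.3 press 54.7 -0.8
200 261.4 388.7 z 55.7 press 43.9 -2.5
220 261.5 381.7 z 46.0 press 34.1 -0.8
240 261.5 381.0 z 45.8 press 23.8 -0.6
260 261.8 381.1 z 46.2 press 13.4 -0.7
[np.float64(276.8), np.float64(276.8), np.float64(276.8), np.float64(277.1), np.float64(277.1), np.float64(277.1)]
45 4.445059690158248
50 5.28853797996366
```

The tail's top is at z ≈ 46 against 45.4 for flat, or 53 if it were still on the lip. The tail is down, so I back off slowly.

Request:
jog_arm --targets '[{"turn":[0,0,0],"slide":[0,0,-0.5],"claw":0},{"turn":[0,0,0],"slide":[-0.2,-1.5,0],"claw":0},{"turn":[0,0,0],"slide":[-0.2,-1.5,0],"claw":0},{"turn":[0,0,0],"slide":[-0.3,-2,0],"claw":0},{"turn":[0,0,0],"slide":[-0.6,-5,0],"claw":0}]'

```text
t: 18.35
eef_pos: [518.7, -11.3, 42.5]
tcp_rot: [-3.141, -0.217, 1.441]
ft_force: [-0.2, -0.2, -0.5]
opening: 0.003
grip_force: 0.0
```

```bash
python3 tail.py; python3 -c "
from h import *
s=state();print(s['eef_pos'],s['ft_force'],s['t'])"
```

```text
120 262.2 382.9 z 44.5 press 76.6 -0.8
140 262.1 382.9 z 44.8 press 66.3 -0.8
160 262.0 382.8 z 45.1 press 56.0 -0.7
180 262.3 389.3 z 54.5 press 44.8 -2.4
200 262.2 382.8 z 45.7 press 35.5 -0.8
220 262.2 382.0 z 45.1 press 25.2 -0.6
240 262.2 382.0 z 45.6 press 14.9 -0.5
260 262.3 382.1 z 46.5 press 4.6 -0.6
[np.float64(266.0), np.float64(266.0), np.float64(266.0), np.float64(266.1), np.float64(266.1), np.float64(266.2)]
45 -4.406011026151653
50 -3.571951433320533
[518.72660062 -11.82932178  42.49110586] [ 0.44576073 -1.05840577  0.21532731] 18.4
```

The pad sits against the lip with the tail edge at row 266, about where it should be. To be sure, I press the tail down lightly from above.

Request:
jog_arm --targets '[{"turn":[0,0,0],"slide":[0,0,12],"claw":0},{"turn":[0,0,0],"slide":[1.4,11,0],"claw":0},{"turn":[0,0,0],"slide":[1.5,11.5,0],"claw":0},{"turn":[0,0,0],"slide":[0,0,-5],"claw":0},{"turn":[0,0,0],"slide":[0,0,0],"claw":0}]'

```text
t: 19.02
eef_pos: [521.5, 11.5, 49.0]
tcp_rot: [-3.141, -0.217, 1.441]
ft_force: [-0.8, -0.6, -0.5]
opening: 0.0
grip_force: 0.0
```

Request:
jog_arm --targets '[{"turn":[0,0,0],"slide":[0,0,-1.5],"claw":0},{"turn":[0,0,0],"slide":[0,0,0],"claw":0}]'

```text
t: 19.27
eef_pos: [521.6, 11.0, 47.9]
tcp_rot: [-3.141, -0.217, 1.44]
ft_force: [-1.0, 1.9, 2.4]
opening: 0.004
grip_force: 1.0
```

Request:
jog_arm --targets '[{"turn":[0,0,0],"slide":[0,0,-1],"claw":0},{"turn":[0,0,0],"slide":[0,0,0],"claw":0}]'

```text
t: 19.52
eef_pos: [521.6, 11.1, 47.1]
tcp_rot: [-3.142, -0.217, 1.44]
ft_force: [-2.2, 1.3, 5.9]
opening: 0.003
grip_force: 3.1
```

Request:
jog_arm --targets '[{"turn":[0,0,0],"slide":[0,0,-0.8],"claw":0},{"turn":[0,0,0],"slide":[0,0,0],"claw":0}]'

```text
t: 19.77
eef_pos: [521.7, 11.1, 46.9]
tcp_rot: [3.141, -0.217, 1.44]
ft_force: [-3.2, 1.0, 15.1]
opening: 0.006
grip_force: 7.2
```

Request:
jog_arm --targets '[{"turn":[0,0,0],"slide":[0,0,-0.8],"claw":0},{"turn":[0,0,0],"slide":[0,0,0],"claw":0}]'

```text
t: 20.02
eef_pos: [521.7, 11.1, 46.7]
tcp_rot: [3.141, -0.217, 1.441]
ft_force: [-5.5, 1.0, 23.7]
opening: 0.005
grip_force: 11.6
```

The contact is now firm, so the tail is bottomed. I lift off, retreat and check.

Request:
jog_arm --targets '[{"turn":[0,0,0],"slide":[0,0,4],"claw":0},{"turn":[0,0,0],"slide":[0,0,12],"claw":0},{"turn":[0,0,0],"slide":[-2.6,-20,0],"claw":0},{"turn":[0,0,0],"slide":[0,0,0],"claw":0},{"turn":[0,0,0],"slide":[0,0,0],"claw":0}]'

```text
t: 20.65
eef_pos: [519.0, -8.6, 61.5]
tcp_rot: [-3.141, -0.216, 1.44]
ft_force: [-0.2, -0.4, -0.1]
opening: 0.004
grip_force: 0.0
```

```bash
python3 tail.py
python3 - <<'E'
from h import *
s=state();print(s["eef_pos"],s["ft_force"],s["t"])
cv2.imwrite("pics/w9.png",read_camera("wrist")["frame"])
E
```

```text
120 267.8 376.8 z 43.8 press 84.7 -0.8
140 267.8 376.7 z 44.0 press 73.3 -0.8
160 268.0 376.3 z 43.2 press 62.1 -0.7
180 268.0 376.1 z 43.4 press 50.7 -0.7
200 268.2 375.9 z 43.0 press 39.3 -0.6
220 268.2 375.8 z 43.4 press 27.8 -0.6
240 268.2 375.7 z 44.0 press 16.3 -0.5
260 254.6 375.7 z 67.4 press 7.5 3.0
[np.float64(265.9), np.float64(266.0), np.float64(266.0), np.float64(266.0), np.float64(266.0), np.float64(266.0)]
45 -4.898642682918075
50 -4.063611593404151
[519.04660374  -8.4924167   61.38808304] [ 0.67000585  0.23028521 -0.63722114] 20.7
```

View pics/w9.png

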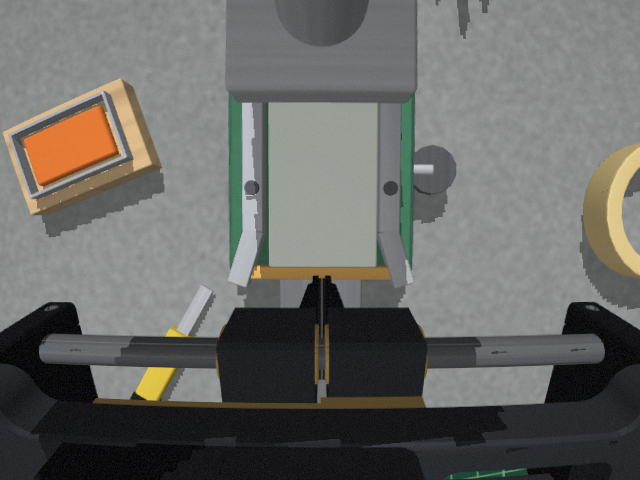

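The picture shows the pad flat in the pocket at uniform height, with its tail edge at row 266 tight against the full brass lip. I retreat and hand in.

Request:
jog_arm --targets '[{"turn":[0,0,0],"slide":[0,-10,25],"claw":0},{"turn":[0,0,0],"slide":[0,-20,30],"claw":0},{"turn":[0,0,0],"slide":[0,0,0],"claw":0},{"turn":[0,0,0],"slide":[0,0,0],"claw":0}]'

```text
t: 21.25
eef_pos: [518.7, -38.3, 115.8]
tcp_rot: [-3.141, -0.217, 1.44]
ft_force: [0.3, -0.3, 1.1]
opening: 0.008
grip_force: 0.0
```

```bash
python3 -c "
from cell import *
print(job_done())"
```

```text
the job is handed in; nothing more can be done
None
```

The fresh pad is in the press, flat on the bed with its tail against the brass lip and the stop pushed in by roughly 5 mm (estimated, not measured); I handed the job in at about 21 s, and no verdict came back.

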